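# Discharge a power module, plug it into the tester and select the green test range

## Robot

A 7-joint arm with a two-finger parallel gripper is mounted at the origin on the work surface. World frame = base frame: x ahead of the robot, y to its left, z up, the work surface at z = 0. Lengths are in mm, angles in rad, forces in N, time in s.
With the tool pointing down it reaches from about 400 to 750 mm from the base axis. Payload 19.5 kg.
Tool frame: the origin (TCP) lies at the very end of the fingers, on their centre line; the grasp point (between the pads) lies 19 mm behind it; z points along the fingers, y is the line along which they close (so a half turn about z gives the same grasp; the last joint's range is limited). The gripper opens to 85 mm and grips with 20 to 120 N. Pads are 22 mm wide; open, the fingers measure 114 mm over their backs; the gripper's body (76 mm by 85 mm) begins 54 mm behind the grasp point. The pads swing forward as they close: fully open they stand 13 mm farther back than shut.
Start: joints at [1.244, 0.707, -0.028, 1.485, 0.022, 0.951, -0.075], TCP at [161.548, -551.812, 231.268] pointing down, gripper open.
Joint ranges: [-2.71, 2.71], [-0.32, 2.16], [-1.57, 1.52], [0, 2.45], [-1.46, 4.6], [0, 2.02], [-2.83, 2.83]. Speed limits (rad/s): [1.89, 1.89, 2.57, 2.57, 3.01, 3.01, 3.01].

## Interface

Orientations are given as a unit quaternion [x, y, z, w].
In Python, from rig import manip, optics gives the robot as it stands.
- The arm moves only by the tool play_rows, never from a script. Its argument "commands" is a list of rows, each a list of 6 numbers: the shift along the tool's x, y, z in mm, then the turn, a rotation vector about the tool's x, y, z in rad. A call has exactly 5 rows; each row is the pose to reach, as a shift and turn from the pose commanded when the call began, along the tool's axes at that moment; what a row does not reach only later rows make up. A row lasts 1/12 s, in which the tool goes at most 41.7 mm and 7.16 degrees, less where a joint would pass 70% of its speed; a pose out of reach is approached as far as the arm can. A call with a gripper value outside its range is refused whole. "fingers" is the gripper's target within -1 to 1 (shut at 1, half-way at 0, fully open at -1), set as the call begins (left out, the last holds). The fingers move at their own pace and stop on an object; "newtons" is the grip in N (left out, the last holds). Time passes only in rows, so rows that repeat a pose let the fingers close, or fill a call up. It gives the time, the measured TCP pose, the force, the opening and the grip force at its end, in the units of the state.
- manip.read_state(): the state, without advancing time (a new reading comes with each control period).
- optics.camera(name): name is "scene" or "side" or "wrist"; returns a dict with "img" (384x512x3 uint8, blue, green, red), "camera_matrix" (3x3 intrinsics, pixels), "D" ([k1, k2, p1, p2, k3] as OpenCV has them; the pictures are not rectified), "R" (3x3) and "t" (3): a world point X has camera coordinates R X + t; the wrist camera has in their place "hand_eye" (4x4, takes a point from camera to tool coordinates, whose origin is the TCP and whose axes are the flange's). Camera axes: x right, y down, z forward; pixel columns grow to the right and rows downward; lengths in mm; the calibration is good to about 2 mm. A picture is of the moment at which its call begins: read the wrist's pose just before it. There is no depth.
- manip.job_done(): hands the job in; it is judged then, once.
The state is a dict: "time": time; "q": joint angles; "qd": joint speeds; "joint_efforts": joint torques, N m; "tcp_pos": TCP position; "tool_rot": TCP orientation; "contact_force": force on the tool from outside, world axes, zero at the start; "ft_torque": the same for the moment, N m; "grip_width": finger opening in mm; "gripper_force": force on a finger pad.
Only numpy, scipy, OpenCV 4.12 (cv2) and the standard library are available. Lean on these libraries where they do the work, as an engineer would, in place of code of your own. Each camera call takes 0.05 s, during which the arm holds its last target. There are 200 camera calls.

## Task

Take the orange-capped power module out of the blue rack, stand it upright on the copper discharge plate and let go of it. Then take it again turned a quarter, so the fingers clear the tester's two cheeks, and plug it fully home into the tester's socket. Once it is home, and not before, turn the black selector knob clockwise to click into the position with the green mark; leave everything else where it is.

Things in the scene. Friction and masses are not known exactly. Their poses are not given: they have to be found in the camera images.
- module_orange: Module to plug in: dark block with orange cap (others grey, blue), standing upright. Origin: centre of the underside of its foot, z up. White plug foot 34 (x) x 24 (y) x 14 mm high, bottom edges bevelled 2 mm; above it the body 46 (x) x 34 (y) mm up to the top at z = 60 mm. All on one axis; a half turn about z changes nothing. 0.11 to 0.23 kg. Stands stably on its foot.
- module_grey: Same module with a grey cap, in the rack; leave it.
- module_blue: Same module with a blue cap, in the rack; leave it.
- rack: Fixed blue rack, 110 (x) x 150 (y) mm, origin at its underside's centre. Floor 6 mm thick; three bays 48 mm apart along y, a module standing in each (any order), its x along the rack's x. Bay walls 36 (x) x 6 mm, up to z = 56 mm, 4 mm from the modules' y faces: take modules by their x faces. 4 mm lips at x = +-21.5 mm up to z = 14 mm, below the bodies, keep the feet in.
- plate_top (a point): Centre of the top of the fixed copper discharge plate, 110 x 110 mm and 6 mm thick, lying on the bench; axes along its edges, z up.
- tester: Fixed grey test station, 140 (x) x 260 (y) x 50 mm high, origin at its underside's centre, turned about z by up to 0.3 rad. Socket in the +y half of its top, selector knob in the -y half.
- socket (a point): Centre of the socket's mouth, in the tester's top 50 mm above the bench; axes as the tester's. Rectangular hole 35.6 (x) x 25.6 (y) mm, 16 mm deep, sharp edged: the foot has 0.8 mm play each side, module x along tester x, either way round. Fully home: the body's underside rests on the tester's top, the module's origin 14 mm below this point.
- cheek_top (a point): Centre between the tops of the two aluminium cheeks beside the socket, 44 mm above the socket's mouth. Each is 8 (x) x 36 (y) x 44 mm high; inner faces 30 mm from the socket's centre in x, 7 mm from a plugged module's x faces: no room there for fingers, so plug the module held by its y faces.
- selector_grip (a point): Point on the knob's vertical axis at grip height, 35 mm above the tester's top; axes turn with the knob. Black knob: disc of radius 22 mm, top 9 mm above the tester, with an upright bar grip 42 mm long (this point's x), 14 mm thick (its y), up to 43 mm above the tester's top. The white line on the bar's -x half is the pointer.
- selector_pointer (a point): Outer end of the white pointer line, on top of the bar, 20 mm from the knob's axis.
- green_mark (a point): Centre of the green mark (18 x 9 mm) on the dial face, 36 mm from the knob's axis; white dots mark the seven other positions, 30 degrees apart.
- selector (a joint): Knob angle, rad, growing clockwise from above; pointer along (-cos q, sin q) in the tester's x, y. Stops at 0 and 3.67. Clicks every 0.524 from 0 to 3.665: a sprung ball holds it in each; about 0.15 N m to leave. Green mark: 2.618. Starts at 0, 0.524 or 1.047, so it turns about 1.5 to 2.6 in all, more than one grasp of most wrists: let go and regrasp the bar.
- board_a: Loose green circuit board, 110 x 70 mm, 26 mm high; bystander.
- board_b: Another such circuit board; bystander.
- screwdriver: Loose yellow screwdriver, 200 mm long; bystander.
- flux: Small bottle with a red cap, 40 mm across, 80 mm high; bystander.
- spool: Aluminium solder spool standing on its flange, 56 mm across, 38 mm high; bystander.

How it is judged (in metres and radians):
On the way, in this order (a step that is already met when the one before it is completed fails the run):
1. the orange module stands upright on the copper plate, released (z of module_orange in the frame of plate_top between -0.003 and 0.003 m and x of module_orange in the frame of plate_top between -0.05 and 0.05 m and y of module_orange in the frame of plate_top between -0.05 and 0.05 m and angle between module_orange's own z axis and vertical below 0.1 rad and linear speed of module_orange below 0.02 m/s and contact force between the fingers and module_orange below 0.1 N), for 0.2 s.
2. the orange module is plugged fully home in the socket (z of module_orange in the frame of socket below -0.0115 m and horizontal distance between module_orange and socket below 0.003 m and angle between the x axis of module_orange and the x axis of tester, either way round below 0.1 rad and angle between module_orange's own z axis and vertical below 0.06 rad), for 0.2 s.
3. the selector is in the green position (value of joint selector between 2.478 and 2.758 rad), for 0.2 s.
At the end, for the whole second after the job is handed in: Orange module released in the socket: origin 11.5 mm or more below the mouth (home is 14), within 3 mm of its centre and 0.1 rad of its direction; selector at rest within 0.14 rad of the green position (2.618); other modules, boards, screwdriver, bottle, spool within 30 mm of their starts (all of step 2 and all of step 3 and velocity of joint selector between -0.1 and 0.1 rad/s and linear speed of module_orange below 0.02 m/s and contact force between the fingers and module_orange below 0.1 N and distance of each of module_grey, module_blue, board_a, board_b, screwdriver, flux, spool from where it was at the start of the episode below 0.03 m); the robot touches nothing.
It fails at once if the selector is turned (more than about 0.8 rad) before the orange module is home in the socket (distance of selector_pointer from where it was at the start of the episode above 0.016 m and z of module_orange in the frame of socket above -0.0105 m).
It fails at once if a bystander is pushed more than 30 mm away (distance of any of module_grey, module_blue, board_a, board_b, screwdriver, flux, spool from where it was at the start of the episode above 0.03 m).
It also fails if it takes over 69 s, if anything falls off the work surface, if the arm or the gripper's body presses on something with over 40 N, if the wrist force passes 120 N, or if a joint passes its speed limit or range.

## Working session

There is one attempt and no reset: what is moved stays moved. The work goes in short steps, Python scripts to look and compute and a tool call to move; the robot and the scene stay as the last step left them, time stands still between calls to the robot, and variables do not carry over. Pictures are saved under pics/ and viewed, at most 10 in all, crops included, and the job is handed in when it is done.

Besides the shell and the picture viewer there is one more tool, called after "Call:" as name(argument=value, ...), one argument or row to a line, values as JSON. play_rows: Moves the arm, as the interface text tells. Its arguments: {"type":"object","properties":{"commands":{"type":"array"},"fingers":{"type":"number"},"newtons":{"type":"number"}},"required":["commands"]}

```bash
ls && mkdir -p pics && cat > h.py <<'E'
import numpy as np, cv2, json
from scipy.spatial.transform import Rotation as Ro
from rig import manip, optics
def save(name,fn):
    s=manip.read_state(); c=optics.camera(name)
    d={k:np.array(v) for k,v in c.items()}
    if name=="wrist":
        T=np.eye(4);T[:3,:3]=Ro.from_quat(s["tool_rot"]).as_matrix();T[:3,3]=s["tcp_pos"]
        W=np.linalg.inv(T@d["hand_eye"]); d["R"]=W[:3,:3]; d["t"]=W[:3,3]
    cv2.imwrite("pics/"+fn+".png",d["img"]); np.savez("pics/"+fn+".npz",**d); return d
def load(fn): return dict(np.load("pics/"+fn+".npz"))
def ray(d,uv):
    p=cv2.undistortPoints(np.array([[uv]],float),d["camera_matrix"],d["D"])[0,0]
    R=d["R"];t=d["t"].ravel(); return -R.T@t, R.T@np.array([p[0],p[1],1.])
def at_z(d,uv,z):
    o,v=ray(d,uv); return o+v*(z-o[2])/v[2]
def tri(*obs):
    A=np.zeros((3,3));b=np.zeros(3)
    for d,uv in obs:
        o,v=ray(d,uv);v/=np.linalg.norm(v);P=np.eye(3)-np.outer(v,v);A+=P;b+=P@o
    X=np.linalg.solve(A,b); return X
def proj(d,X):
    return cv2.projectPoints(np.array(X,float).reshape(-1,3),cv2.Rodrigues(d["R"])[0],d["t"].reshape(3,1).astype(float),d["camera_matrix"],d["D"])[0][:,0]
E
python3 - <<'E'
from h import *
s=manip.read_state(); print({k:np.round(v,3).tolist() for k,v in s.items()})
a=save("scene","s0");b=save("side","d0");c=save("wrist","w0")
for d in(a,b,c): print(-d["R"].T@d["t"].ravel(), d["camera_matrix"][0,0])
print(c["hand_eye"])
cv2.imwrite("pics/both.png",cv2.resize(np.vstack([a["img"],b["img"]]),None,fx=.78,fy=.78))
E
```

```text
pics
{'time': 0.0, 'q': [1.244, 0.707, -0.028, 1.485, 0.022, 0.951, -0.076], 'qd': [-0.001, -0.002, -0.001, 0.001, -0.0, 0.0, 0.001], 'joint_efforts': [0.001, -88.321, 1.235, -23.617, 0.017, 0.007, -0.0], 'tcp_pos': [161.478, -551.551, 230.799], 'tool_rot': [0.99, 0.142, -0.0, -0.001], 'contact_force': [0.109, 0.67, -0.714], 'ft_torque': [0.003, -0.001, 0.07], 'gripper_force': 0.0, 'grip_width': 85.734}
[1159.23520507 -367.86124966  575.6726586 ] 380.9685046627567
[572.60895894 676.56854835 748.0204206 ] 367.5421742881872
[ 227.81663007 -530.17953876  374.60742879] 267.5156443762155
[[-6.90595131e-04 -9.62286278e-01 -2.72037944e-01  6.96750149e+01]
 [ 9.99999685e-01 -7.70702468e-04  1.87626383e-04 -2.07374512e+00]
 [-3.90210608e-04 -2.72037729e-01  9.62286507e-01 -1.43700181e+02]
 [ 0.00000000e+00  0.00000000e+00  0.00000000e+00  1.00000000e+00]]
```

View pics/s0.png

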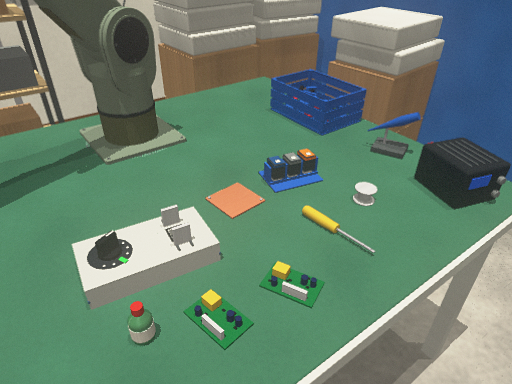

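View pics/d0.png

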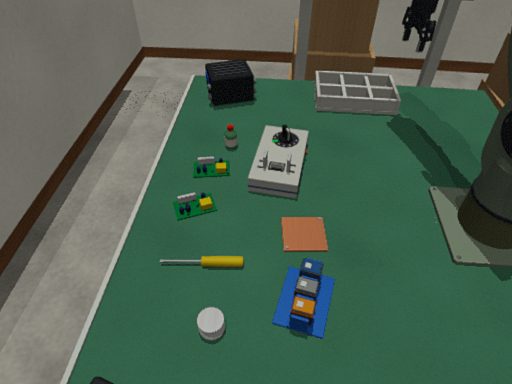

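Scene: the orange module is at about (308,153) in the rack, the plate at (236,199), and the tester has its socket between cheeks near (176,228) and its knob at (108,245). Side: orange (303,306), plate (304,234), socket (277,166), knob (285,135).

```bash
cat > seg.py <<'E'
from h import *
def blobs(d,lo,hi,amin=15):
    m=cv2.inRange(cv2.cvtColor(d["img"],cv2.COLOR_BGR2HSV),lo,hi)
    n,l,st,c=cv2.connectedComponentsWithStats(m)
    o=[(int(st[i,4]),c[i],l==i) for i in range(1,n) if st[i,4]>=amin]
    return sorted(o,key=lambda t:-t[0])
E
python3 - <<'E'
from seg import *
a=load("s0");b=load("d0")
for n,d in(("s",a),("d",b)):
    for nm,lo,hi in(("copper",(4,110,100),(14,230,255)),("orange",(10,200,150),(19,255,255)),("green",(50,200,150),(75,255,255))):
        print(n,nm,[(A,c.round(1).tolist()) for A,c,_ in blobs(d,lo,hi,6)][:5])
print("plate",tri((a,(235.5,199.8)),(b,(304,234))))
print("orange top",tri((a,(306.5,153.8)),(b,(303.5,306))))
print("knob top",tri((a,(107,237)),(b,(285,128))))
print("plate corners side",[at_z(b,u,6).round() for u in((281,219),(323,218),(327,250),(283,251))])
v=np.vstack([cv2.resize(a["img"][190:310,60:280],(800,436)),]);cv2.imwrite("pics/c1.png",v)
w=np.hstack([cv2.resize(b["img"][110:210,235:325],(360,400),interpolation=2),cv2.resize(b["img"][250:340,265:345],(400,400*90//80),interpolation=2)[:400]]);cv2.imwrite("pics/c2.png",w)
E
```

```text
s copper [(1091, [234.8, 199.7]), (65, [306.0, 156.2]), (9, [141.9, 310.3])]
s orange []
s green []
d copper [(1428, [303.4, 233.7]), (7, [229.1, 124.4])]
d orange [(176, [304.6, 305.3])]
d green [(8, [274.6, 140.4])]
plate [ 4.94257064e+02  7.40655171e+01 -1.16833826e-01]
orange top [502.20633616 309.79310579  61.53420293]
knob top [ 558.30046408 -260.12155489   92.19364168]
plate corners side [array([555.,  32.,   6.]), array([443.,  18.,   6.]), array([437., 123.,   6.]), array([546., 136.,   6.])]
```

View pics/c2.png

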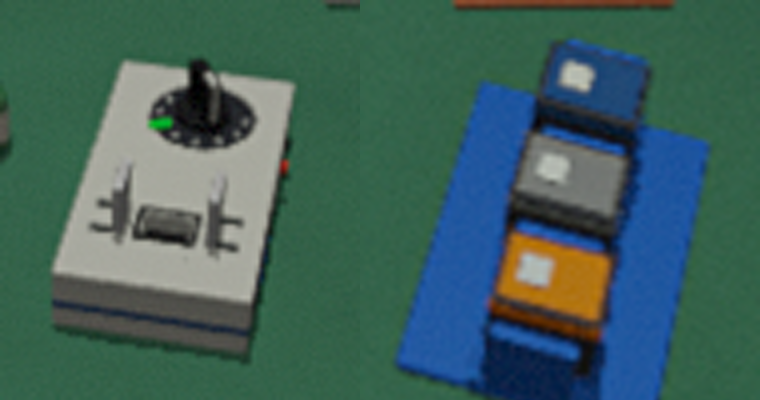

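The crop shows the orange module's top at side px ~(304,305) as the +y-most bay, the socket at ~(277,166), the knob beyond it and the green mark to its left.

```bash
cat >> h.py <<'E'
def tool(s=None):
    s=s or manip.read_state(); return np.array(s["tcp_pos"]),Ro.from_quat(s["tool_rot"]).as_matrix()
def yaw_y(R): return np.arctan2(R[1,1],R[0,1])
def target(X,yy):
    # desired: tool z down, tool y at world angle yy (or +pi)
    p,R=tool(); 
    ys=min([yy,yy+np.pi,yy-np.pi],key=lambda a:abs(np.angle(np.exp(1j*(a-yaw_y(R))))))
    y=np.array([np.cos(ys),np.sin(ys),0]);z=np.array([0,0,-1.]);G=np.c_[np.cross(y,z),y,z]
    rv=Ro.from_matrix(R.T@G).as_rotvec()
    print("shift",(R.T@(np.array(X)-p)).round(1),"turn",rv.round(3),"alt",(np.sign(-rv[2])*np.pi+rv[2]).round(3),"yawy",yaw_y(R).round(3),"pos",p.round(1))
E
python3 - <<'E'
from h import *
b=load("d0");a=load("s0")
def ang(p,q): d=q-p; return np.arctan2(d[1],d[0]).round(3),np.linalg.norm(d[:2]).round(1)
r=[at_z(b,u,6) for u in((289,266.4),(335,278.6),(272.6,323))]; print("rack",[x.round() for x in r],ang(r[1],r[0]),ang(r[0],r[2]))
t=[at_z(b,u,50) for u in((266.25,125.5),(308.75,130.75),(248.25,178),(298.25,185.75))]
print("tester",[x.round() for x in t],ang(t[1],t[0]),ang(t[0],t[2]),ang(t[1],t[3]),sum(t)/4)
print("socket",at_z(b,(276.75,166.2),50), "pl",at_z(a,(235.5,199.8),6),at_z(b,(304,234),6))
target([500,305,170],-0.15)
E
```

```text
rack [array([530., 180.,   6.]), array([422., 203.,   6.]), array([561., 325.,   6.])] (np.float64(-0.219), np.float64(110.0)) (np.float64(1.36), np.float64(148.4))
tester [array([ 619., -329.,   50.]), array([ 480., -313.,   50.]), array([652., -72.,  50.]), array([513., -54.,  50.])] (np.float64(-0.114), np.float64(139.3)) (np.float64(1.442), np.float64(259.3)) (np.float64(1.445), np.float64(261.4)) [ 566.21658927 -191.72115012   50.        ]
socket [ 575.41668651 -129.18536912   50.        ] pl [503.17218713  69.55257603   6.        ] [493.75817761  77.7308869    6.        ]
shift [ 565.5 -727.    61.6] turn [-1.000e-03 -1.000e-03 -1.136e+00] alt 2.006 yawy -1.286 pos [ 161.5 -551.6  230.9]
```

Call:
play_rows(
  commands=[
    [31,-16,-1,0,0,0],
    [62,-32,-2,0,0,0],
    [93,-48,-3,0,0,0],
    [124,-64,-5,0,0,0],
    [155,-80,-6,0,0,0],
  ],
  fingers=-1,
)

```text
time: 0.57
tcp_pos: [288.7, -430.2, 237.3]
tool_rot: [0.99, 0.142, -0.0, -0.0]
contact_force: [1.4, -0.5, -0.2]
grip_width: 85.4
gripper_force: 0.0
```

Call:
play_rows(
  commands=[
    [31,-16,-1,0,0,0],
    [62,-32,-2,0,0,0],
    [93,-48,-3,0,0,0],
    [124,-64,-5,0,0,0],
    [155,-80,-6,0,0,0],
  ],
)

```text
time: 0.98
tcp_pos: [415.1, -309.7, 243.4]
tool_rot: [0.99, 0.142, -0.0, -0.0]
contact_force: [-0.2, -0.9, 0.0]
grip_width: 85.2
gripper_force: 0.0
```

Call:
play_rows(
  commands=[
    [31,-16,-1,0,0,0],
    [62,-32,-2,0,0,0],
    [93,-48,-3,0,0,0],
    [124,-64,-5,0,0,0],
    [155,-80,-6,0,0,0],
  ],
)

```text
time: 1.4
tcp_pos: [541.4, -189.3, 249.4]
tool_rot: [0.99, 0.142, -0.0, -0.0]
contact_force: [1.0, -0.9, -0.1]
grip_width: 85.1
gripper_force: 0.0
```

```bash
python3 - <<'E'
from h import *
d=save("wrist","w1"); cv2.imwrite("pics/w1b.png",cv2.resize(d["img"],None,fx=1.5,fy=1.5,interpolation=2))
print(proj(d,[[575,-129,50],[558,-260,93],[494,75,6]]))
target([502,310,210],-0.215)
E
```

```text
[[219.03058036 134.58367973]
 [320.21420839 183.61700169]
 [ 76.91778677 148.54621406]]
shift [  99.6 -484.8   40.8] turn [-1.000e-03 -4.000e-03 -1.064e+00] alt 2.077 yawy -1.279 pos [ 545.9 -183.2  249. ]
```

View pics/w1b.png

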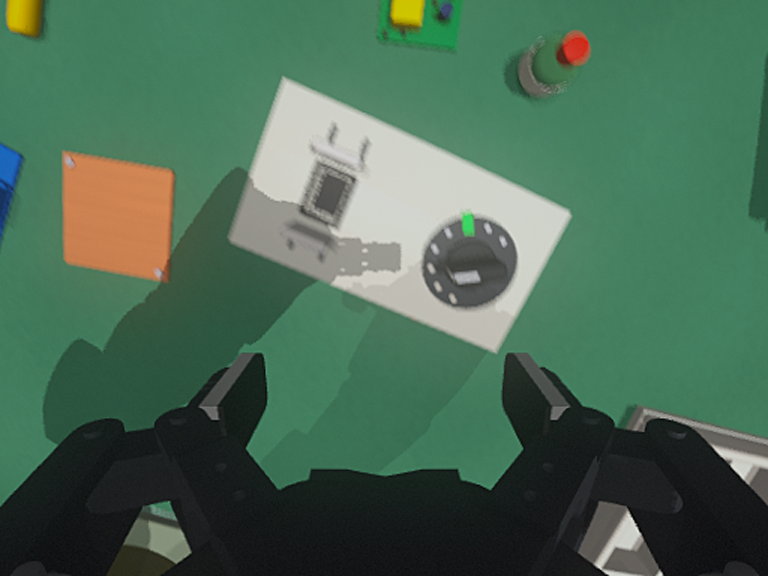

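The wrist view shows the socket at ~(219,128) px, knob at ~(313,174) with pointer near (311,185), green mark (312,149) and plate centre (79,144), matching the earlier estimates to a few mm. Next, on to the rack.

Call:
play_rows(
  commands=[
    [6.5,-32,2.5,0,0,0],
    [13,-64,5,0,0,0],
    [20,-97,8,0,0,0],
    [26.5,-129,11,0,0,0],
    [33,-161.5,13.5,0,0,0],
  ],
)

```text
time: 1.87
tcp_pos: [526.2, -25.1, 235.5]
tool_rot: [0.99, 0.142, -0.0, -0.0]
contact_force: [2.0, -0.0, 0.4]
grip_width: 85.4
gripper_force: 0.0
```

Call:
play_rows(
  commands=[
    [6.5,-32,2.5,0,0,0],
    [13,-64,5,0,0,0],
    [20,-97,8,0,0,0],
    [26.5,-129,11,0,0,0],
    [33,-161.5,13.5,0,0,0],
  ],
)

```text
time: 2.28
tcp_pos: [512.5, 139.2, 222.1]
tool_rot: [0.99, 0.142, -0.0, -0.0]
contact_force: [1.1, -0.3, 0.1]
grip_width: 85.3
gripper_force: 0.0
```

Call:
play_rows(
  commands=[
    [6.5,-32,2.5,0,0,-0.12],
    [13,-64,5,0,0,-0.24],
    [20,-97,8,0,0,-0.36],
    [26.5,-129,11,0,0,-0.48],
    [33,-161.5,13.5,0,0,-0.6],
  ],
)

```text
time: 2.7
tcp_pos: [498.8, 303.4, 208.6]
tool_rot: [0.902, 0.431, -0.0, -0.0]
contact_force: [-0.7, 0.0, 0.1]
grip_width: 85.1
gripper_force: 0.0
```

Call:
play_rows(
  commands=[
    [0,0,0,0,0,-0.12],
    [0,0,0,0,0,-0.24],
    [0,0,0,0,0,-0.36],
    [0,0,0,0,0,-0.464],
    [0,0,0,0,0,-0.464],
  ],
)

```text
time: 3.12
tcp_pos: [499.3, 301.7, 208.6]
tool_rot: [0.779, 0.626, -0.0, -0.0]
contact_force: [0.2, -0.4, 0.1]
grip_width: 85.1
gripper_force: 0.0
```

```bash
python3 - <<'E'
from seg import *
save("wrist","t");d=save("wrist","w2");print(tool()[0],manip.read_state()["q"])
print(proj(d,[[502,310,66]]))
for A,c,m in blobs(d,(8,120,80),(22,255,255),80): 
    r=cv2.minAreaRect(np.argwhere(m)[:,::-1].astype(np.float32)); print(A,c,r,at_z(d,c,66))
cv2.imwrite("pics/w2b.png",cv2.resize(d["img"],None,fx=1.5,fy=1.5,interpolation=2))
E
```

```text
[499.2828485  301.77551077 208.68913231] [-0.50438146  0.74862516 -0.18943397  1.48137912  0.1605455   0.92711671
 -0.96683966]
[[257.02441529 176.60705777]]
2376 [287.15319865 300.30681818] ((284.8301696777344, 309.9056396484375), (54.12005615234375, 72.80109405517578), 74.05460357666016) [503.81391556 145.10210396  66.        ]
804 [256.94776119 176.27860697] ((258.5, 176.5), (25.0, 37.0), 90.0) [501.99962188 310.37657914  66.        ]
```

View pics/w2b.png

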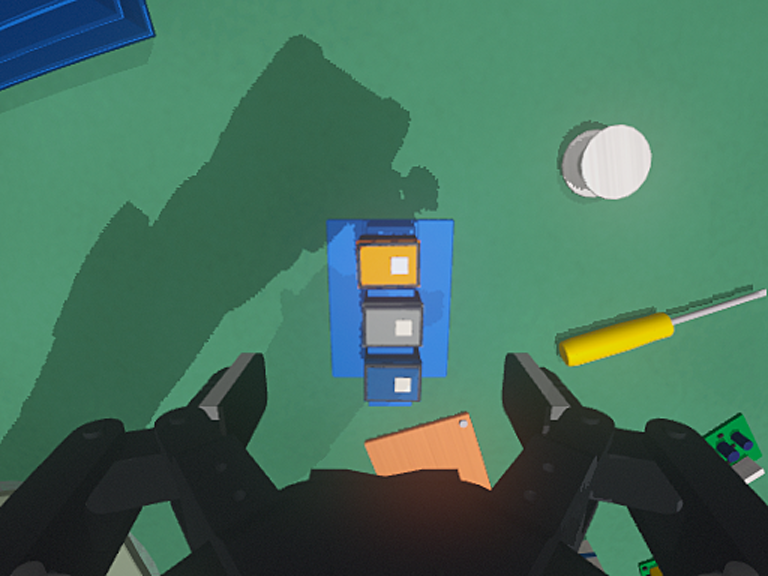

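Orange cap centred at ~(259,177) px in the wrist view, rack edges aligned with the fingers; nothing is in the way of the fingers.

```bash
python3 - <<'E'
from h import *
d=load("w2");print(at_z(d,(259.3,177),66)); print(tri((d,(259.3,177)),(load("d0"),(304.3,305.0))),tri((d,(259.3,177)),(load("s0"),(307,154))))
print([at_z(d,(u/1.5,v/1.5),66).round(1) for u,v in((361,243),(417,243),(362,287),(420,287))])
target([503.5,309.5,32],-0.215)
E
```

```text
[504.3301615  309.01741823  66.        ]
[502.45281422 309.9150403   68.17180823] [504.9609995  308.84987655  62.23518436]
[array([488.4, 329.6,  66. ]), array([527.6, 320.7,  66. ]), array([481.3, 297.6,  66. ]), array([523.2, 288. ,  66. ])]
shift [  8.5   2.5 176.7] turn [-0.     0.    -0.011] alt 3.131 yawy -0.226 pos [499.3 301.8 208.7]
```

Call:
play_rows(
  commands=[
    [4,1.5,20,0,0,0],
    [8,3,45,0,0,0],
    [8,3,70,0,0,0],
    [8,3,95,0,0,0],
    [8,3,115,0,0,0],
  ],
)

```text
time: 3.63
tcp_pos: [503.6, 308.9, 92.1]
tool_rot: [0.782, 0.623, -0.0, 0.0]
contact_force: [0.4, -0.2, -0.2]
grip_width: 85.5
gripper_force: 0.0
```

Call:
play_rows(
  commands=[
    [0,0,17,0,0,0],
    [0,0,34,0,0,0],
    [0,0,49,0,0,0],
    [0,0,61,0,0,0],
    [0,0,61,0,0,0],
  ],
)

```text
time: 4.05
tcp_pos: [503.1, 308.6, 30.8]
tool_rot: [0.782, 0.624, -0.001, 0.0]
contact_force: [-0.1, -0.7, -0.2]
grip_width: 85.6
gripper_force: 0.0
```

Call:
play_rows(
  commands=[
    [0,0,0,0,0,0],
    [0,0,0,0,0,0],
    [0,0,0,0,0,0],
    [0,0,0,0,0,0],
    [0,0,0,0,0,0],
  ],
  fingers=1,
  newtons=40,
)

```text
time: 4.47
tcp_pos: [504.4, 309.4, 33.8]
tool_rot: [0.781, 0.624, 0.001, -0.0]
contact_force: [-0.1, -0.1, 6.5]
grip_width: 45.4
gripper_force: 40.7
```

Call:
play_rows(
  commands=[
    [0,0,0,0,0,0],
    [0,0,0,0,0,0],
    [0,0,0,0,0,0],
    [0,0,0,0,0,0],
    [0,0,0,0,0,0],
  ],
)

```text
time: 4.88
tcp_pos: [504.4, 309.4, 33.8]
tool_rot: [0.781, 0.624, 0.001, 0.0]
contact_force: [-0.4, 0.5, 5.2]
grip_width: 45.3
gripper_force: 40.7
```

Call:
play_rows(
  commands=[
    [0,0,-8,0,0,0],
    [0,0,-25,0,0,0],
    [0,0,-53,0,0,0],
    [0,0,-83,0,0,0],
    [0,0,-110,0,0,0],
  ],
)

```text
time: 5.3
tcp_pos: [504.0, 309.1, 145.4]
tool_rot: [0.781, 0.624, 0.0, -0.0]
contact_force: [-0.3, 0.4, -1.0]
grip_width: 45.4
gripper_force: 41.3
```

Call:
play_rows(
  commands=[
    [-10,2,0,0,0,0],
    [-30,6,0,0,0,0],
    [-58,11.5,0,0,0,0],
    [-88,17.5,0,0,0,0],
    [-115,23,0,0,0,0],
  ],
)

```text
time: 5.72
tcp_pos: [500.8, 190.0, 143.4]
tool_rot: [0.781, 0.624, 0.0, 0.0]
contact_force: [0.5, -0.2, -0.8]
grip_width: 45.5
gripper_force: 41.4
```

Call:
play_rows(
  commands=[
    [-27,5.5,0,0,0,0],
    [-57,11.5,0,0,0,0],
    [-85,17,0,0,0,0],
    [-105,21,0,0,0,0],
    [-115,23,0,0,0,0],
  ],
)

```text
time: 6.13
tcp_pos: [498.1, 71.5, 143.3]
tool_rot: [0.782, 0.623, -0.0, 0.001]
contact_force: [0.7, -0.3, -1.8]
grip_width: 45.5
gripper_force: 41.4
```

Call:
play_rows(
  commands=[
    [0,0,10,0,0,0],
    [0,0,30,0,0,0],
    [0,0,55,0,0,0],
    [0,0,75,0,0,0],
    [0,0,85,0,0,0],
  ],
)

```text
time: 6.55
tcp_pos: [497.6, 75.0, 56.2]
tool_rot: [0.781, 0.625, -0.001, -0.001]
contact_force: [0.6, -0.3, -0.8]
grip_width: 45.4
gripper_force: 41.3
```

```bash
python3 - <<'E'
from seg import *
a=save("scene","s1");b=save("side","d1")
s=manip.read_state();print(tool()[0],s["grip_width"],s["contact_force"])
w=load("w1");print("plate w1",at_z(w,(79,144),6))
cv2.imwrite("pics/c3.png",np.hstack([cv2.resize(a["img"][140:230,180:280],(400,360),interpolation=2),cv2.resize(b["img"][180:280,260:360],(400,400),interpolation=2)[:360]]))
E
```

```text
[497.66651752  74.99675365  57.01785246] 45.775671297516546 [-0.10160456 -0.31447987 -0.81170663]
plate w1 [501.58444745  72.63602858   6.        ]
```

View pics/c3.png

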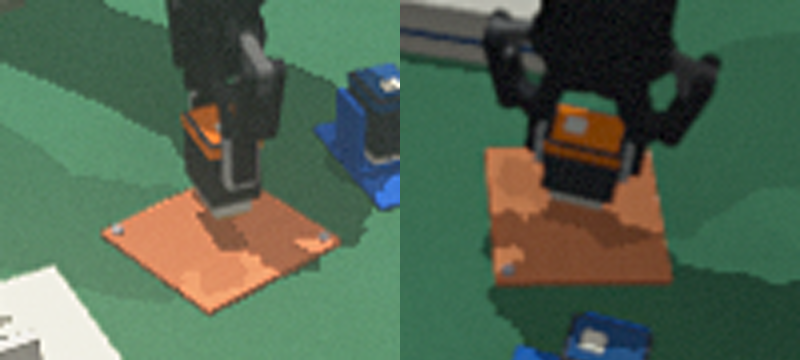

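The module hangs upright over the plate in both views, around the plate's middle.

Call:
play_rows(
  commands=[
    [0,0,8,0,0,0],
    [0,0,15,0,0,0],
    [0,0,20,0,0,0],
    [0,0,23,0,0,0],
    [0,0,24,0,0,0],
  ],
)

```text
time: 7.07
tcp_pos: [498.2, 74.7, 33.8]
tool_rot: [0.781, 0.624, -0.0, -0.0]
contact_force: [-4.4, 0.1, 22.7]
grip_width: 45.5
gripper_force: 44.2
```

Call:
play_rows(
  commands=[
    [0,0,0,0,0,0],
    [0,0,0,0,0,0],
    [0,0,0,0,0,0],
    [0,0,0,0,0,0],
    [0,0,0,0,0,0],
  ],
)

```text
time: 7.48
tcp_pos: [498.3, 74.6, 33.9]
tool_rot: [0.781, 0.624, 0.0, -0.0]
contact_force: [0.2, 1.1, -1.8]
grip_width: 45.6
gripper_force: 41.4
```

Call:
play_rows(
  commands=[
    [0,0,0,0,0,0],
    [0,0,0,0,0,0],
    [0,0,0,0,0,0],
    [0,0,0,0,0,0],
    [0,0,0,0,0,0],
  ],
  fingers=-1,
)

```text
time: 7.9
tcp_pos: [498.2, 74.6, 33.8]
tool_rot: [0.781, 0.624, 0.0, -0.0]
contact_force: [0.1, 1.1, 0.0]
grip_width: 85.4
gripper_force: 0.0
```

Call:
play_rows(
  commands=[
    [0,0,-10,0,0,0],
    [0,0,-30,0,0,0],
    [0,0,-60,0,0,0],
    [0,0,-85,0,0,0],
    [0,0,-100,0,0,0],
  ],
)

```text
time: 8.32
tcp_pos: [498.6, 74.7, 136.9]
tool_rot: [0.781, 0.624, 0.001, 0.001]
contact_force: [0.8, -0.2, 0.7]
grip_width: 85.6
gripper_force: 0.0
```

Call:
play_rows(
  commands=[
    [0,0,0,0,0,0.11],
    [0,0,0,0,0,0.22],
    [0,0,0,0,0,0.33],
    [0,0,0,0,0,0.44],
    [0,0,0,0,0,0.55],
  ],
)

```text
time: 8.73
tcp_pos: [498.2, 74.7, 134.6]
tool_rot: [0.922, 0.386, 0.0, -0.0]
contact_force: [-0.4, 1.0, -0.3]
grip_width: 85.5
gripper_force: 0.0
```

Call:
play_rows(
  commands=[
    [0,0,0,0,0,0.11],
    [0,0,0,0,0,0.22],
    [0,0,0,0,0,0.33],
    [0,0,0,0,0,0.44],
    [0,0,0,0,0,0.55],
  ],
)

```text
time: 9.15
tcp_pos: [498.1, 74.9, 134.6]
tool_rot: [0.993, 0.121, 0.0, -0.0]
contact_force: [-0.4, 0.2, -0.1]
grip_width: 85.9
gripper_force: 0.0
```

Call:
play_rows(
  commands=[
    [0,0,0,0,0,0.11],
    [0,0,0,0,0,0.22],
    [0,0,0,0,0,0.33],
    [0,0,0,0,0,0.44],
    [0,0,0,0,0,0.471],
  ],
)

```text
time: 9.57
tcp_pos: [498.1, 75.0, 134.4]
tool_rot: [0.994, -0.114, 0.0, -0.0]
contact_force: [-0.3, -0.3, 0.1]
grip_width: 85.0
gripper_force: 0.0
```

```bash
python3 - <<'E'
from seg import *
save("wrist","t");save("wrist","t");d=save("wrist","w3")
for A,c,m in blobs(d,(8,120,80),(22,255,255),80): 
    r=cv2.minAreaRect(np.argwhere(m)[:,::-1].astype(np.float32)); print(A,c,r,at_z(d,c,66))
    if A<2500 and A>600:
        print([at_z(d,p,66).round(1).tolist() for p in cv2.boxPoints(r)], at_z(d,r[0],66))
print(proj(d,[[498.3,74.6,66]]))
target([498.3,74.6,33],-0.226-np.pi/2); print(manip.read_state()["q"])
cv2.imwrite("pics/w3b.png",cv2.resize(d["img"],None,fx=1.5,fy=1.5,interpolation=2))
E
```

```text
9678 [259.83963629 182.23393263] ((260.0500183105469, 184.14999389648438), (102.7740249633789, 108.7823486328125), 71.56504821777344) [515.2479168   69.98523132  66.        ]
[[258.80806667 202.76280004]]
shift [  0.2   0.2 101.1] turn [-0.001  0.     0.007] alt -3.134 yawy -1.79 pos [498.1  74.8 134.1]
[-0.33060171  0.76654249  0.21649008  1.86248989 -0.29333511  0.54333783
 -1.71007861]
```

View pics/w3b.png

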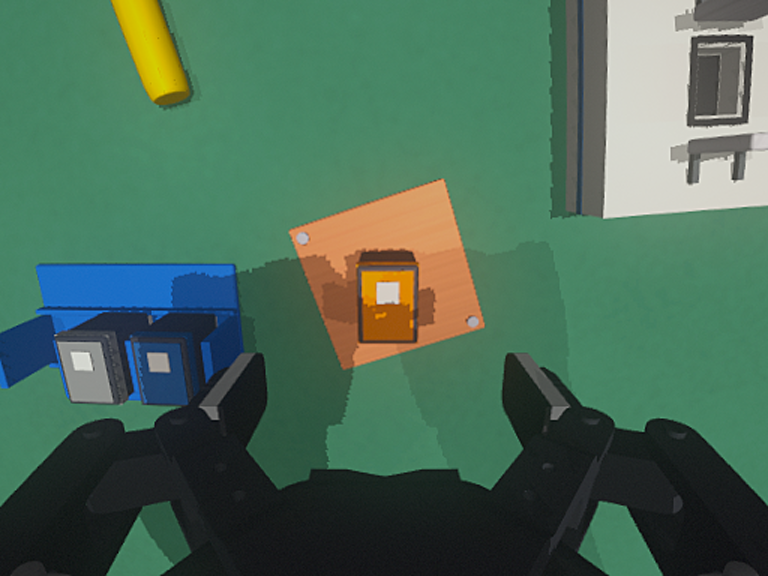

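The module stands on the plate at ~(258,202) px, within 1 px of the projection of where I released it (wrist calibration is good), and the turned fingers are aligned. The rack and the other two modules are untouched. Next, regrasp.

Call:
play_rows(
  commands=[
    [0,0,12,0,0,0.007],
    [0,0,36,0,0,0.007],
    [0,0,64,0,0,0.007],
    [0,0,88,0,0,0.007],
    [0,0,98,0,0,0.007],
  ],
)

```text
time: 10.13
tcp_pos: [497.3, 74.6, 33.6]
tool_rot: [0.994, -0.113, -0.001, -0.0]
contact_force: [-0.7, 0.8, 0.2]
grip_width: 85.7
gripper_force: 0.0
```

Call:
play_rows(
  commands=[
    [0,0,1,0,0,0],
    [0,0,1,0,0,0],
    [0,0,1,0,0,0],
    [0,0,1,0,0,0],
    [0,0,1,0,0,0],
  ],
)

```text
time: 10.55
tcp_pos: [498.6, 74.8, 35.8]
tool_rot: [0.993, -0.114, 0.001, -0.0]
contact_force: [0.3, -0.1, 0.2]
grip_width: 85.4
gripper_force: 0.0
```

Call:
play_rows(
  commands=[
    [0,0,0,0,0,0],
    [0,0,0,0,0,0],
    [0,0,0,0,0,0],
    [0,0,0,0,0,0],
    [0,0,0,0,0,0],
  ],
  fingers=1,
  newtons=60,
)

```text
time: 10.97
tcp_pos: [498.2, 74.7, 35.0]
tool_rot: [0.993, -0.114, 0.0, -0.0]
contact_force: [-0.5, 0.9, 3.5]
grip_width: 33.1
gripper_force: 59.1
```

Call:
play_rows(
  commands=[
    [0,0,0,0,0,0],
    [0,0,0,0,0,0],
    [0,0,0,0,0,0],
    [0,0,0,0,0,0],
    [0,0,0,0,0,0],
  ],
)

```text
time: 11.38
tcp_pos: [498.2, 74.7, 35.0]
tool_rot: [0.993, -0.114, 0.0, -0.0]
contact_force: [-0.1, 0.6, 6.9]
grip_width: 32.9
gripper_force: 59.1
```

```bash
python3 - <<'E'
from h import *
w=load("w3");print([at_z(w,(u/1.5,v/1.5),50).round(1) for u,v in((690,38),(752,35),(748,122),(690,126),(720.5,80))])
p,R=tool();print(p,yaw_y(R),manip.read_state()["grip_width"])
target([545,-125,190],-1.69)
E
```

```text
[array([ 602.8, -113.7,   50. ]), array([ 599.1, -150.8,   50. ]), array([ 553.5, -145.9,   50. ]), array([ 557.4, -110.4,   50. ]), array([ 578.6, -130. ,   50. ])]
[498.22190317  74.65660869  34.97588644] -1.80003896878885 32.90236475096536
shift [  90.9  183.8 -155.1] turn [-0.   -0.   -0.11] alt 3.032 yawy -1.8 pos [498.2  74.7  35. ]
```

Call:
play_rows(
  commands=[
    [0,0,-12,0,0,0],
    [0,0,-45,0,0,0],
    [0,0,-85,0,0,0],
    [0,0,-125,0,0,0],
    [0,0,-155,0,0,0],
  ],
)

```text
time: 11.8
tcp_pos: [498.2, 74.5, 192.7]
tool_rot: [0.993, -0.115, 0.001, -0.0]
contact_force: [0.2, 1.4, -1.2]
grip_width: 33.4
gripper_force: 59.9
```

Call:
play_rows(
  commands=[
    [4,8,0,0,0,0],
    [13,26,0,0,0,0],
    [25,50,0,0,0,0],
    [36,73,0,0,0,0],
    [46,92,0,0,0,0],
  ],
)

```text
time: 12.22
tcp_pos: [522.0, -27.3, 189.5]
tool_rot: [0.993, -0.115, -0.0, 0.0]
contact_force: [0.4, -0.1, -0.7]
grip_width: 33.8
gripper_force: 60.1
```

Call:
play_rows(
  commands=[
    [12,24,0,0,0,-0.02],
    [25,49,0,0,0,-0.05],
    [36,71,0,0,0,-0.08],
    [42,85,0,0,0,-0.11],
    [45,92,0,0,0,-0.11],
  ],
)

```text
time: 12.63
tcp_pos: [544.8, -127.7, 189.3]
tool_rot: [0.998, -0.06, -0.0, 0.0]
contact_force: [0.3, -0.5, -0.8]
grip_width: 33.4
gripper_force: 60.1
```

Call:
play_rows(
  commands=[
    [0,0,0,0,0,0],
    [0,0,0,0,0,0],
    [0,0,0,0,0,0],
    [0,0,0,0,0,0],
    [0,0,0,0,0,0],
  ],
)

```text
time: 13.05
tcp_pos: [545.1, -124.3, 189.8]
tool_rot: [0.998, -0.059, -0.0, -0.0]
contact_force: [-0.5, 0.2, -1.2]
grip_width: 33.0
gripper_force: 60.1
```

```bash
python3 - <<'E'
from seg import *
d=save("wrist","w4");p,R=tool();print(p,R[:,2],yaw_y(R),manip.read_state()["q"],manip.read_state()["grip_width"])
print(proj(d,[[578.6,-130,50]]))
u,v=proj(d,[[578.6,-130,50]])[0].astype(int); print(u,v)
# wide crop for socket+knob
cv2.imwrite("pics/w4b.png",np.hstack([cv2.resize(d["img"][v-45:v+55,u-50:u+50],(400,400),interpolation=2),cv2.resize(d["img"][max(v-70,0):max(v-70,0)+150,u+50:u+200],(400,400),interpolation=2)]))
E
```

```text
[ 545.07604518 -124.51629966  189.86077866] [ 4.51491296e-05  2.52407723e-04 -9.99999967e-01] -1.6892643005420824 [ 0.0668457   0.74465264  0.19580356  1.60498004 -0.183418    0.81002641
 -1.35038118] 33.26722162895758
[[259.55241969 151.73246347]]
259 151
```

View pics/w4b.png

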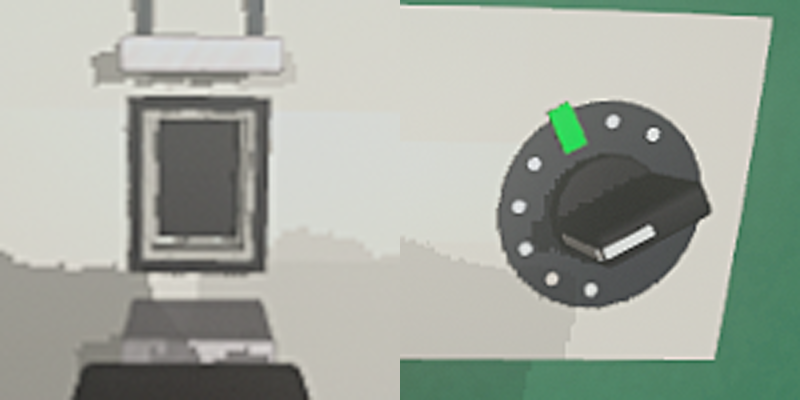

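Left crop: the socket ring is centred at crop (199,185), i.e. px ~(258.3,151.9), parallel to the image axes. Right crop: the dial is centred near crop (604,203), the pointer points lower-left (q ≈ 1.05), and the green mark is at (568,128).

```bash
python3 - <<'E'
from seg import *
from scipy.optimize import least_squares
d=load("w4"); g=cv2.GaussianBlur(cv2.cvtColor(d["img"],cv2.COLOR_BGR2GRAY),(3,3),0).astype(float)
# ring outer edges: columns profile in rows 140-160 ; rows profile in cols 250-266
def edge(pr,i0,i1,sgn):
    dg=sgn*np.diff(pr)[i0:i1]; k=np.clip(dg,0,None)**2; return (k*(np.arange(i0,i1)+.5)).sum()/k.sum()
for r in((134,142),(146,154),(160,168)):
    pr=g[r[0]:r[1]].mean(0); l=edge(pr,236,244,-1); rr=edge(pr,272,281,1); print("lr",r,l,rr,(l+rr)/2)
for c in((246,252),(255,262),(264,270)):
    pr=g[:,c[0]:c[1]].mean(1); t=edge(pr,126,133,-1); b=edge(pr,169,178,1); print("tb",c,t,b,(t+b)/2)
print(at_z(d,(258.3,151.9),50))
o=[at_z(d,(309+(u+.5)/2.667-.5,81+(v+.5)/2.667-.5),51)[:2] for u,v in((613,121),(653,134),(534,163),(519,207),(525,249),(552,279),(591,290),(568,128))]
o=np.array(o); th=np.radians([180,210,120,90,60,30,0,150]) # q of each
f=lambda p:(o-np.c_[p[0]+p[3]*np.cos(np.pi-th+p[2]),p[1]+p[3]*np.sin(np.pi-th+p[2])]).ravel()
s=least_squares(f,[560,-260,-.12,36]);print("knob axis",s.x,np.abs(s.fun).max())
pt=[at_z(d,(309+(u+.5)/2.667-.5,81+(v+.5)/2.667-.5),93) for u,v in((605,258),(655,230))];print(pt)
dv=pt[0]-s.x[[0,1,0]]; print("pointer r,q",np.hypot(*dv[:2]),np.pi+s.x[2]-np.arctan2(dv[1],dv[0]))
E
```

```text
lr (134, 142) 240.46486036386304 275.9193312444127 258.19209580413786
lr (146, 154) 240.60666423664492 275.6275882209317 258.1171262287883
lr (160, 168) 240.83956701432467 275.2791907382393 258.059378876282
tb (246, 252) 129.42406408190683 173.78960701201052 151.60683554695868
tb (255, 262) 129.4973397724482 173.82443758270844 151.66088867757833
tb (264, 270) 129.57722401140384 174.2281261809575 151.90267509618067
[ 578.58120221 -128.66500358   50.        ]
knob axis [ 5.38358803e+02 -4.41892261e+02 -4.63492734e-02  3.81118053e+01] 3.7908508273310986
[array([ 529.0179799 , -401.38958028,   93.        ]), array([ 537.58027534, -422.38680157,   93.        ])]
pointer r,q 41.5658287472711 1.2977876645282667
```

```bash
python3 - <<'E'
from seg import *
from scipy.optimize import least_squares
d=load("w4")
P=lambda u,v,z:at_z(d,(309+(u-399.5)/2.667-.5,81+(v+.5)/2.667-.5),z)
o=np.array([P(u,v,51)[:2] for u,v in((613,121),(653,134),(534,163),(519,207),(525,249),(552,279),(591,290),(568,128))])
th=np.radians([180,210,120,90,60,30,0,150])
f=lambda p:(o-np.c_[p[0]+p[3]*np.cos(np.pi-th+p[2]),p[1]+p[3]*np.sin(np.pi-th+p[2])]).ravel()
s=least_squares(f,[560,-260,-.12,36]);print("knob axis",s.x,np.abs(s.fun).max())
pt=[P(605,258,93),P(655,230,93)];print(pt)
dv=pt[0]-s.x[[0,1,0]]; print("pointer r,q",np.hypot(*dv[:2]),np.pi+s.x[2]-np.arctan2(dv[1],dv[0]))
S=at_z(d,(258.1,151.75),50);print(S, np.linalg.norm(S[:2]-s.x[:2]),np.arctan2(*(S[:2]-s.x[:2])[::-1])-np.pi/2)
target([S[0],S[1],50+29+20],s.x[2]-np.pi/2)
E
```

```text
knob axis [ 5.56216966e+02 -2.62619888e+02 -1.26033444e-01  3.44929141e+01] 1.2016569979749647
[array([ 546.75520521, -244.17044958,   93.        ]), array([ 554.73828993, -261.94267217,   93.        ])]
pointer r,q 20.734191190444566 0.9708896562796445
[ 578.76354104 -128.47354729   50.        ] 136.02789695581515 -0.16651812040033498
shift [33.9 -0.  90.9] turn [-0.    -0.     0.008] alt -3.134 yawy -1.689 pos [ 545.1 -124.5  189.9]
```

Call:
play_rows(
  commands=[
    [7,0,0,0,0,0],
    [18,0,0,0,0,0],
    [28,0,0,0,0,0],
    [34,0,0,0,0,0],
    [34,0,0,0,0,0],
  ],
)

```text
time: 13.52
tcp_pos: [579.4, -129.0, 189.5]
tool_rot: [0.998, -0.059, 0.0, -0.0]
contact_force: [0.3, 0.4, -1.5]
grip_width: 33.5
gripper_force: 60.1
```

Call:
play_rows(
  commands=[
    [0,0,10,0,0,0],
    [0,0,35,0,0,0],
    [0,0,65,0,0,0],
    [0,0,90,0,0,0],
    [0,0,104,0,0,0],
  ],
)

```text
time: 13.93
tcp_pos: [577.0, -128.8, 82.7]
tool_rot: [0.998, -0.06, -0.002, -0.0]
contact_force: [-0.5, 0.4, -0.2]
grip_width: 32.9
gripper_force: 60.0
```

Call:
play_rows(
  commands=[
    [0,0,0,0,0,0],
    [0,0,0,0,0,0],
    [0,0,0,0,0,0],
    [0,0,0,0,0,0],
    [0,0,0,0,0,0],
  ],
)

```text
time: 14.35
tcp_pos: [579.1, -129.3, 86.7]
tool_rot: [0.998, -0.06, 0.001, 0.0]
contact_force: [0.6, -0.2, -1.6]
grip_width: 33.1
gripper_force: 60.0
```

```bash
python3 - <<'E'
from seg import *
target([578.7,-128.5,50+29-14],-0.12-np.pi/2); s=manip.read_state(); print(s["contact_force"],s["grip_width"],s["q"][6])
a=save("scene","s4");b=save("side","d4")
cv2.imwrite("pics/c4.png",np.hstack([cv2.resize(a["img"][190:260,130:230],(500,350),interpolation=2),cv2.resize(b["img"][130:200,250:310],(300,350),interpolation=2)]))
E
```

```text
shift [-0.5 -0.8 21.7] turn [ 0.    -0.001  0.001] alt -3.141 yawy -1.69 pos [ 579.1 -129.3   86.7]
[ 0.55260051 -0.15267383 -1.64224472] 33.114471102456164 -1.3371946755910802
```

Call:
play_rows(
  commands=[
    [-0.5,-0.8,0,0,0,0],
    [-0.5,-0.8,2,0,0,0],
    [-0.5,-0.8,5,0,0,0],
    [-0.5,-0.8,8,0,0,0],
    [-0.5,-0.8,10,0,0,0],
  ],
)

```text
time: 14.87
tcp_pos: [578.4, -128.9, 75.6]
tool_rot: [0.998, -0.06, 0.0, 0.0]
contact_force: [-4.8, -1.6, 29.7]
grip_width: 33.2
gripper_force: 64.0
```

Call:
play_rows(
  commands=[
    [0,0,0,0,0,0],
    [0,0,0,0,0,0],
    [0,0,0,0,0,0],
    [0,0,0,0,0,0],
    [0,0,0,0,0,0],
  ],
)

```text
time: 15.28
tcp_pos: [578.4, -128.9, 75.8]
tool_rot: [0.998, -0.06, 0.0, 0.0]
contact_force: [-1.6, -4.2, 4.9]
grip_width: 33.1
gripper_force: 60.7
```

Call:
play_rows(
  commands=[
    [-0.2,0.3,1,0,0,0],
    [-0.2,0.3,2.5,0,0,0],
    [-0.2,0.3,4,0,0,0],
    [-0.2,0.3,5,0,0,0],
    [-0.2,0.3,5,0,0,0],
  ],
)

```text
time: 15.7
tcp_pos: [578.0, -129.3, 70.5]
tool_rot: [0.998, -0.06, -0.0, 0.0]
contact_force: [-0.2, -5.2, -1.7]
grip_width: 32.9
gripper_force: 60.2
```

Going in with no resistance, so I continue to home.

Call:
play_rows(
  commands=[
    [0,0.3,1,0,0,0],
    [0,0.4,2.5,0,0,0],
    [0,0.4,4,0,0,0],
    [0,0.4,5,0,0,0],
    [0,0.4,6,0,0,0],
  ],
)

```text
time: 16.12
tcp_pos: [578.0, -129.5, 65.0]
tool_rot: [0.998, -0.06, 0.0, 0.0]
contact_force: [-9.2, -2.9, 30.2]
grip_width: 33.0
gripper_force: 64.5
```

Call:
play_rows(
  commands=[
    [0,0,1,0,0,0],
    [0,0,1,0,0,0],
    [0,0,1,0,0,0],
    [0,0,1,0,0,0],
    [0,0,1,0,0,0],
  ],
)

```text
time: 16.53
tcp_pos: [578.1, -129.5, 65.0]
tool_rot: [0.998, -0.06, 0.0, 0.0]
contact_force: [-9.4, -4.4, 27.2]
grip_width: 33.5
gripper_force: 63.9
```

Home: TCP 65.0 mm is exactly the predicted seated height, with 27 N on the seat. I release, rise and go over the knob.

Call:
play_rows(
  commands=[
    [0,0,-1,0,0,0],
    [0,0,-1,0,0,0],
    [0,0,-1,0,0,0],
    [0,0,-1,0,0,0],
    [0,0,-1,0,0,0],
  ],
  fingers=-1,
)

```text
time: 16.95
tcp_pos: [578.1, -128.9, 64.6]
tool_rot: [0.998, -0.059, -0.0, -0.0]
contact_force: [0.1, 0.1, -0.2]
grip_width: 85.0
gripper_force: 0.0
```

Call:
play_rows(
  commands=[
    [0,0,-6,0,0,0],
    [0,0,-28,0,0,0],
    [0,0,-58,0,0,0],
    [0,0,-90,0,0,0],
    [0,0,-115,0,0,0],
  ],
)

```text
time: 17.37
tcp_pos: [578.2, -129.1, 182.5]
tool_rot: [0.998, -0.06, 0.001, 0.0]
contact_force: [0.6, -0.0, 2.1]
grip_width: 85.5
gripper_force: 0.0
```

Call:
play_rows(
  commands=[
    [-1,18,0,0,0,0],
    [-2,53,0,0,0,0],
    [-4,90,0,0,0,0],
    [-5,118,0,0,0,0],
    [-6,135,0,0,0,0],
  ],
)

```text
time: 17.78
tcp_pos: [554.8, -266.0, 180.3]
tool_rot: [0.998, -0.061, -0.0, 0.001]
contact_force: [-0.1, -0.7, -0.7]
grip_width: 85.6
gripper_force: 0.0
```

Call:
play_rows(
  commands=[
    [0,0,0,0,0,-0.1],
    [0,0,0,0,0,-0.22],
    [0,0,0,0,0,-0.34],
    [0,0,0,0,0,-0.46],
    [0,0,0,0,0,-0.58],
  ],
)

```text
time: 18.2
tcp_pos: [556.0, -262.4, 180.2]
tool_rot: [0.973, 0.231, 0.0, 0.0]
contact_force: [-0.3, -0.2, -1.0]
grip_width: 85.1
gripper_force: 0.0
```

Call:
play_rows(
  commands=[
    [0,0,0,0,0,-0.12],
    [0,0,0,0,0,-0.24],
    [0,0,0,0,0,-0.36],
    [0,0,0,0,0,-0.48],
    [0,0,0,0,0,-0.6],
  ],
)

```text
time: 18.62
tcp_pos: [556.0, -262.5, 180.2]
tool_rot: [0.861, 0.508, -0.0, 0.0]
contact_force: [0.2, -1.0, -0.2]
grip_width: 85.4
gripper_force: 0.0
```

Call:
play_rows(
  commands=[
    [0,0,0,0,0,-0.12],
    [0,0,0,0,0,-0.24],
    [0,0,0,0,0,-0.36],
    [0,0,0,0,0,-0.48],
    [0,0,0,0,0,-0.6],
  ],
)

```text
time: 19.03
tcp_pos: [556.0, -262.6, 180.2]
tool_rot: [0.672, 0.74, -0.0, 0.0]
contact_force: [-0.6, -0.0, -0.5]
grip_width: 85.8
gripper_force: 0.0
```

Call:
play_rows(
  commands=[
    [0,0,0,0,0,-0.12],
    [0,0,0,0,0,-0.24],
    [0,0,0,0,0,-0.31],
    [0,0,0,0,0,-0.31],
    [0,0,0,0,0,-0.31],
  ],
)

```text
time: 19.45
tcp_pos: [556.0, -262.6, 180.0]
tool_rot: [0.554, 0.833, -0.0, 0.0]
contact_force: [-0.5, 0.0, -0.0]
grip_width: 85.4
gripper_force: 0.0
```

```bash
python3 - <<'E'
from seg import *
save("wrist","t");d=save("wrist","w5");print(manip.read_state()["q"])
target([556.2,-262.6,68],0.403)
print(proj(d,[[578.7,-128.5,96],[556.2,-262.6,93],[556.2,-262.6,59]]))
cv2.imwrite("pics/w5b.png",cv2.resize(d["img"],None,fx=1.5,fy=1.5,interpolation=2))
E
```

```text
[ 0.58416312  0.85113905 -0.42571774  1.38820507  0.38241768  0.98386992
  0.47186693]
shift [-2.00e-01  1.00e-01  1.12e+02] turn [-0.     0.    -0.006] alt 3.136 yawy 0.397 pos [ 556.1 -262.4  180. ]
[[346.42230042  61.38021842]
 [255.04931957 199.15716442]
 [255.1578651  189.37886175]]
```

View pics/w5b.png

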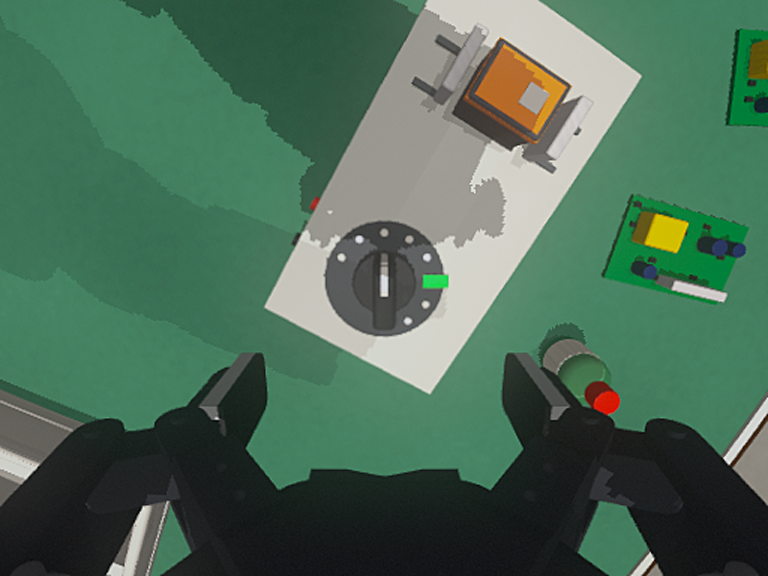

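The module is seated between the cheeks, and the knob sits under the fingers with its bar lined up (pointer at image top, green mark a quarter turn clockwise). I go down and grip the bar.

Call:
play_rows(
  commands=[
    [1.5,0,12,0,0,-0.006],
    [1.5,0,38,0,0,-0.006],
    [1.5,0,68,0,0,-0.006],
    [1.5,0,95,0,0,-0.006],
    [1.5,0,111,0,0,-0.006],
  ],
)

```text
time: 19.97
tcp_pos: [554.6, -260.7, 66.2]
tool_rot: [0.551, 0.835, -0.0, -0.001]
contact_force: [-0.6, 0.9, -0.1]
grip_width: 85.3
gripper_force: 0.0
```

Call:
play_rows(
  commands=[
    [0,0,0,0,0,0],
    [0,0,0,0,0,0],
    [0,0,0,0,0,0],
    [0,0,0,0,0,0],
    [0,0,0,0,0,0],
  ],
  fingers=1,
  newtons=40,
)

```text
time: 20.38
tcp_pos: [555.9, -261.3, 69.9]
tool_rot: [0.55, 0.835, 0.0, 0.001]
contact_force: [-0.7, 0.9, -0.0]
grip_width: 25.4
gripper_force: 0.0
```

Call:
play_rows(
  commands=[
    [0,0,0,0,0,0],
    [0,0,0,0,0,0],
    [0,0,0,0,0,0],
    [0,0,0,0,0,0],
    [0,0,0,0,0,0],
  ],
)

```text
time: 20.8
tcp_pos: [555.5, -261.4, 69.7]
tool_rot: [0.55, 0.835, -0.0, 0.0]
contact_force: [-3.5, 1.1, 9.5]
grip_width: 13.4
gripper_force: 43.5
```

Call:
play_rows(
  commands=[
    [0,0,0,0,0,0.09],
    [0,0,0,0,0,0.19],
    [0,0,0,0,0,0.29],
    [0,0,0,0,0,0.39],
    [0,0,0,0,0,0.49],
  ],
)

```text
time: 21.22
tcp_pos: [556.7, -261.2, 69.8]
tool_rot: [0.738, 0.675, 0.001, 0.001]
contact_force: [4.6, -0.1, 1.9]
grip_width: 12.8
gripper_force: 42.0
```

Call:
play_rows(
  commands=[
    [0,0,0,0,0,0.1],
    [0,0,0,0,0,0.2],
    [0,0,0,0,0,0.3],
    [0,0,0,0,0,0.4],
    [0,0,0,0,0,0.5],
  ],
)

```text
time: 21.63
tcp_pos: [557.8, -261.6, 69.8]
tool_rot: [0.882, 0.471, 0.002, 0.002]
contact_force: [12.3, -5.0, -6.2]
grip_width: 12.9
gripper_force: 41.2
```

Call:
play_rows(
  commands=[
    [0,0,0,0,0,0.12],
    [0,0,0,0,0,0.24],
    [0,0,0,0,0,0.36],
    [0,0,0,0,0,0.48],
    [0,0,0,0,0,0.581],
  ],
)

```text
time: 22.05
tcp_pos: [558.6, -262.6, 69.9]
tool_rot: [0.98, 0.198, 0.003, 0.003]
contact_force: [18.2, -11.6, -9.8]
grip_width: 13.0
gripper_force: 40.8
```

Call:
play_rows(
  commands=[
    [0,0,0,0,0,0],
    [0,0,0,0,0,0],
    [0,0,0,0,0,0],
    [0,0,0,0,0,0],
    [0,0,0,0,0,0],
  ],
)

```text
time: 22.47
tcp_pos: [558.6, -262.6, 69.9]
tool_rot: [0.979, 0.201, 0.003, 0.002]
contact_force: [18.5, -10.7, -7.4]
grip_width: 13.3
gripper_force: 41.1
```

```bash
python3 - <<'E'
from h import *
s=manip.read_state();print(yaw_y(tool()[1]),"turned",0.397+.006-yaw_y(tool()[1]),s["contact_force"],s["ft_torque"],s["q"][6],s["grip_width"])
E
```

```text
-1.1651959786152029 turned 1.5681959786152029 [ 18.52952452 -10.73976337  -7.42158549] [-2.32351164 -3.84942769  0.01626887] -0.726043698193523 13.28346690016024
```

Call:
play_rows(
  commands=[
    [0,0,0,0,0,0],
    [0,0,0,0,0,0],
    [0,0,0,0,0,0],
    [0,0,0,0,0,0],
    [0,0,0,0,0,0],
  ],
  fingers=-1,
)

```text
time: 22.88
tcp_pos: [555.4, -261.0, 68.8]
tool_rot: [0.979, 0.201, -0.0, -0.0]
contact_force: [0.1, -0.1, -0.7]
grip_width: 73.1
gripper_force: 0.0
```

Call:
play_rows(
  commands=[
    [0,0,-10,0,0,0],
    [0,0,-35,0,0,0],
    [0,0,-65,0,0,0],
    [0,0,-95,0,0,0],
    [0,0,-120,0,0,0],
  ],
)

```text
time: 23.3
tcp_pos: [555.5, -261.1, 191.7]
tool_rot: [0.979, 0.201, 0.001, 0.0]
contact_force: [-0.7, -0.6, -0.2]
grip_width: 85.4
gripper_force: 0.0
```

Call:
play_rows(
  commands=[
    [0,0,0,0,0,0],
    [0,0,0,0,0,0],
    [0,0,0,0,0,0],
    [0,0,0,0,0,0],
    [0,0,0,0,0,0],
  ],
)

```text
time: 23.72
tcp_pos: [555.2, -260.9, 188.0]
tool_rot: [0.979, 0.201, -0.001, -0.0]
contact_force: [0.1, 0.4, -0.3]
grip_width: 85.6
gripper_force: 0.0
```

```bash
python3 - <<'E'
from seg import *
d=save("wrist","w6"); s=manip.read_state(); print(s["contact_force"],tool()[0],s["grip_width"])
cv2.imwrite("pics/w6b.png",cv2.resize(d["img"],None,fx=1.5,fy=1.5,interpolation=2))
E
```

```text
[ 0.09368901 -0.74121101 -0.85876776] [ 555.24371791 -260.92619826  188.08071003] 85.20217811954934
```

View pics/w6b.png

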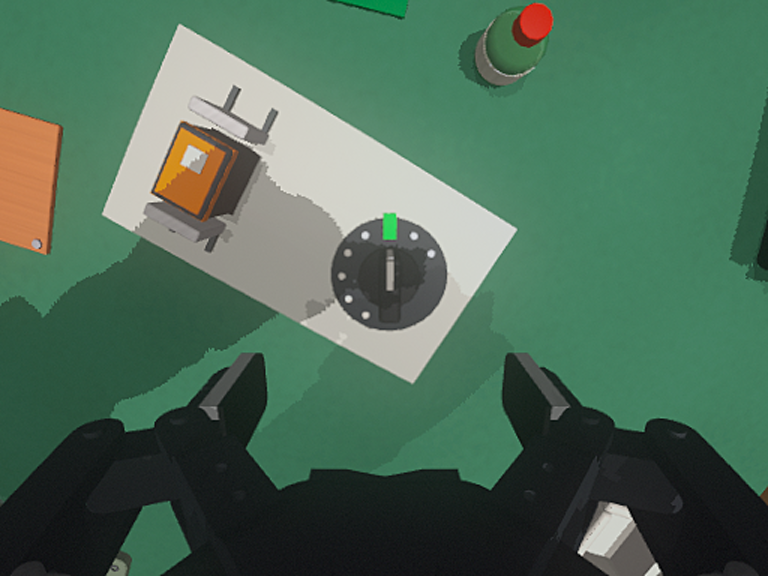

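The pointer at (390,270) lines up with the green mark at (390,226), the module is seated at (195,170), and the gripper is clear. Handing in.

```bash
python3 -c "
from rig import manip
print(manip.job_done())"
```

```text
the job is handed in; nothing more can be done
None
```

The job is handed in, with no verdict returned: the orange module stood released on the copper plate, went fully home in the socket and was let go, and the selector then turned to the green mark, at about 24 s of the 69 s allowed.

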